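# Sweep the corrosion flakes off the examination board

## Robot

A 7-joint arm with a two-finger parallel gripper is mounted at the origin on the work surface. World frame = base frame: x ahead of the robot, y to its left, z up, the work surface at z = 0. Lengths are in m, angles in rad, forces in N, time in s.
With the tool pointing down it reaches from about 0.4 to 0.875 m from the base axis. Payload 6.5 kg.
Tool frame: the origin (TCP) lies at the very end of the fingers, on their centre line; the grasp point (between the pads) lies 19 mm behind it (hold_point_z is the distance from the TCP to the grasp point, in m); z points along the fingers, y is the direction in which the jaws open and shut (so a half turn about z gives the same grasp; the last joint's range is limited). The gripper opens to 88 mm and grips with 3 to 60 N. Pads are 18 mm wide; open, the fingers measure 123 mm over their backs; the gripper's body (75 mm by 187 mm) begins 45 mm behind the grasp point.
Start: joints at [1.091, 0.536, -0.004, 1.538, 0.003, 1.067, -0.071], TCP at [0.261, -0.595, 0.239] pointing down, gripper open.
Joint ranges: [-2.7, 2.7], [-0.37, 2.16], [-1.27, 1.26], [0.24, 2.4], [-1.31, 4.45], [0.19, 1.91], [-2.76, 2.76]. Speed limits (rad/s): [2.39, 2.39, 3.14, 3.14, 3.14, 3.14, 3.14].

## Interface

Orientations are given as a 3x3 rotation matrix whose columns are the frame's x, y, z axes.
In Python, from station import * gives the robot as it stands.
- The arm moves only by the tool drive_tool, never from a script. Its argument "increments" is a list of rows, each a list of 6 numbers: the shift along the tool's x, y, z in mm, then the turn, a rotation vector about the tool's x, y, z in degrees. A call has exactly 8 rows; each row is the pose to reach, as a shift and turn from the pose measured when the call began, along the tool's axes at that moment; what a row does not reach only later rows make up. A row lasts 1/8 s, in which the tool goes at most 62.5 mm and 10.7 degrees, less where a joint would pass 70% of its speed; a pose out of reach is approached as far as the arm can. A call with a gripper value outside its range is refused whole. "fingers" is the finger opening in mm, from 0 to 88.1, set as the call begins (left out, the last holds). The fingers move at their own pace and stop on an object; the grip force is fixed at half the most. Time passes only in rows, so rows that repeat a pose let the fingers close, or fill a call up. It gives the time, the measured TCP pose, the force and the opening at its end, in the units of the state.
- state(): the state, without advancing time (a new reading comes with each control period).
- grab_frame(name): name is "scene" or "top"; returns a dict with "image" (480x640x3 uint8, red, green, blue), "vfov" (degrees; the focal length in pixels is half the picture's height over the tangent of half this angle, whatever the lens; pixels are square), "cx", "cy" (the principal point, pixels), "rvec" (rotation vector, rad) and "tvec" (3), from world to camera coordinates, as OpenCV has them. Camera axes: x right, y down, z forward; pixel columns grow to the right and rows downward; lengths in m; the calibration is good to about 2 mm. A picture is of the moment at which its call begins. There is no depth.
- close_job(): hands the job in, once; it reports no verdict.
The state is a dict: "time": time; "joint_pos": joint angles; "qd": joint speeds; "tau": joint torques, N m; "ee_pos": TCP position; "eef_rot": TCP orientation; "contact_force": force on the tool from outside, world axes, zero at the start; "moment": the same for the moment, N m; "finger_gap": opening from 0.0 (shut) to 1.0 (fully open).
Only numpy, scipy, OpenCV 4.12 (cv2) and the standard library are available. Lean on these libraries where they do the work, as an engineer would, in place of code of your own. Each camera call takes 0.05 s, during which the arm holds its last target. There are 200 camera calls.

## Task

Three flat dark lumps of corrosion have come off the recovered fitting and lie on the raised examination board. With your fingertips, sweep all three along the board and over its end so that they drop into the open tray standing there (not onto the lidded one at the other end); push them, never pick them up or lift them off the board. Leave the nut, the vial and the plug that stand among them, and everything else on the bench, where they are.

Things in the scene. Friction and masses are not known exactly. Their poses are not given: they have to be found in the camera images.
- board: Raised examination board, fixed: light grey slab 280 (its x) x 320 (its y) x 50 mm high, top face level, at z = +50 mm in its frame. Origin: centre of its underside. An 8 mm wide, 8 mm high aluminium strip runs along each of its two x edges (x = +-136 mm); the two y ends (y = +-160 mm) are open, without a strip. It is turned up to 16 degrees to the bench.
- tray: Open white tray, fixed, standing on the bench lengthwise against one y end of the board (which end varies; 2 mm gap), same yaw as the board. Outside 320 (x), so 20 mm longer than the board at either side, x 120 (y) x 44 mm high, walls and floor 4 mm thick; its rim is 6 mm below the board's top. Origin: centre of its underside.
- lidded_tray: Closed tray of the same size with a flat grey lid and a small round knob (top of the knob 56 mm above the bench), fixed against the opposite y end of the board. Origin: centre of its underside. Not for the flakes.
- flake_a: Loose dark brown lump of corrosion, irregular flat block about 34 x 33 mm, 16 mm high, about 35 g, lying flat on the board at any yaw. Origin: centre of its underside. It slides when pushed from the side.
- flake_a_mid (a point): Point at the middle of flake_a, 8 mm above its origin.
- flake_b: Loose dark brown lump of corrosion, irregular flat block about 36 x 33 mm, 16 mm high, about 35 g, lying flat on the board at any yaw. Origin: centre of its underside. It slides when pushed from the side.
- flake_b_mid (a point): Point at the middle of flake_b, 8 mm above its origin.
- flake_c: Loose dark brown lump of corrosion, irregular flat block about 38 mm across, squarish with eight corners, 16 mm high, about 35 g, lying flat on the board at any yaw. Origin: centre of its underside. It slides when pushed from the side.
- flake_c_mid (a point): Point at the middle of flake_c, 8 mm above its origin.
- nut: Loose brass hexagon nut to be kept, 26 mm over corners, 18 mm high, standing on the board. Nut, vial and plug stand roughly in one row along the board's y (near its x = -38 mm): one flake lies on the -x side of the row, two on the +x side, none in line with it. Origin: centre of its underside. Must stay put.
- vial: Loose small capped glass vial, 22 mm diameter, 40 mm high, standing on the board. Origin: centre of its underside. Must stay put.
- plug: Loose steel stepped plug, 22 mm diameter, 24 mm high, standing on the board. Origin: centre of its underside. Must stay put.
- jar: Amber jar with white cap, 60 mm diameter, 85 mm high, on the bench to the right of the board. Origin: centre of its underside. Must stay put.
- brush: Flat wooden-handled brush, about 200 mm long, lying on the bench to the left of the board. Must stay put.
- probe: Yellow-handled hand tool with a thin steel shaft, about 200 mm long, lying on the bench to the right of the board. Must stay put.
- dish: Shallow glass dish, 90 mm diameter, 18 mm high, on the bench to the left. Origin: centre of its underside. Must stay put.
There are look-alikes about, which are no part of the job. Leave any green look-alike of the flake_c alone.

How it is judged:
By the outcome, as a careful person would: the job done as asked, in the order asked, and still so for the second after the job is handed in, with the robot touching nothing.
It also fails if it takes over 67 s, if anything falls off the work surface, if the arm or the gripper's body presses on something with over 40 N, if the wrist force passes 120 N, or if a joint passes its speed limit or range.

## Working session

There is one attempt and no reset: what is moved stays moved. The work goes in short steps, Python scripts to look and compute and a tool call to move; the robot and the scene stay as the last step left them, time stands still between calls to the robot, and variables do not carry over. Pictures are saved under pics/ and viewed, about 8 in all and at most 12, crops included, and the job is handed in when it is done.

Besides the shell and the picture viewer there is one more tool, called after "Emit:" by a JSON object that holds its "method" and its "body", one argument or row to a line. drive_tool: Moves the arm, as the interface text tells. Its arguments: {"type":"object","properties":{"increments":{"type":"array"},"fingers":{"type":"number"}},"required":["increments"]}

```bash
mkdir -p pics; python3 - <<'E'
from station import *
import cv2
for n in("top","scene"):
    f=grab_frame(n); cv2.imwrite(f"pics/{n}0.png",f["image"][:,:,::-1]); print(n,f["vfov"],f["cx"],f["cy"],f["rvec"],f["tvec"])
s=state();print(s["time"],s["ee_pos"],s["eef_rot"],s["finger_gap"])
E
```

```text
top 50.94294991345518 321.80341527885207 237.67005210184686 [ 2.16124062 -2.1141729   0.1843111 ] [-0.00504626  0.60554382  1.01300834]
scene 43.079139856389375 304.44649261569253 241.93628112892733 [ 2.34282235  0.61414261 -0.24655527] [-0.53240038 -0.17947115  1.70771012]
0.1 [ 0.26111099 -0.59466547  0.23792113] [[ 9.15566176e-01  4.02166675e-01 -7.37299071e-04]
 [ 4.02167326e-01 -9.15565221e-01  1.32988796e-03]
 [-1.40208767e-04 -1.51411803e-03 -9.99998844e-01]] 1.0009995240481049
```

View pics/top0.png

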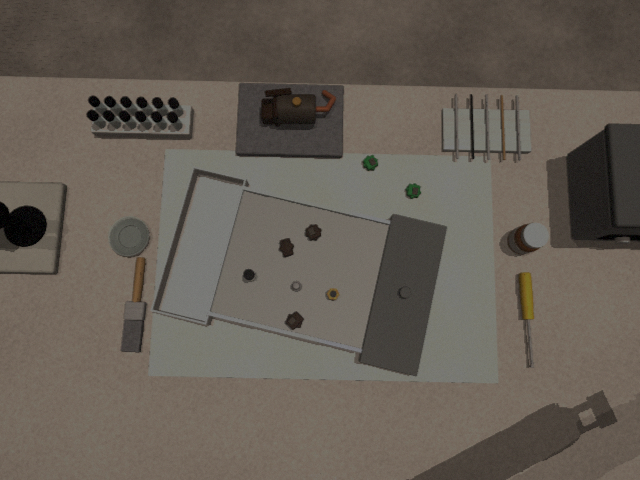

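View pics/scene0.png

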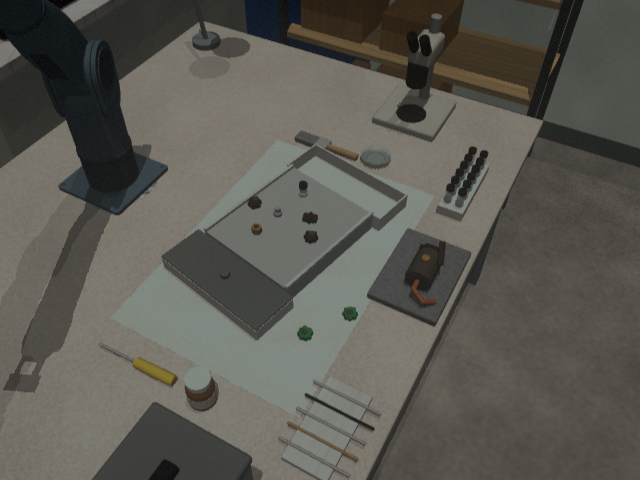

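The top view shows the board with the open tray at its left end (+y) and the lidded one on the right. The flakes are at about (313,232), (287,247) and (294,320). The vial/plug/nut row is at (249,275), (296,286) and (333,294). I'll turn these into positions next.

```bash
cat > h.py <<'E'
from station import *
import cv2, numpy as np
def cam(n):
    f=grab_frame(n); F=240/np.tan(np.radians(f["vfov"]/2))
    K=np.array([[F,0,f["cx"]],[0,F,f["cy"]],[0,0,1]]); R=cv2.Rodrigues(np.array(f["rvec"],float))[0]
    return f["image"],K,R,np.array(f["tvec"],float)
def bp(c,uv,z):
    _,K,R,t=c; C=-R.T@t; d=R.T@np.linalg.inv(K)@np.array([uv[0],uv[1],1.]); return C+d*(z-C[2])/d[2]
E
python3 - <<'E'
from h import *
c=cam("top"); im=c[0]
cor=[(243,192),(390,222),(361,350),(212,320)]
P=np.array([bp(c,p,.054) for p in cor]); print(P.round(4))
hsv=cv2.cvtColor(im,cv2.COLOR_RGB2HSV)
m=((im.max(2)<75)).astype(np.uint8); poly=np.zeros_like(m); cv2.fillPoly(poly,[np.array([(243,198),(380,226),(355,343),(218,315)])],1)
n,l,st,ce=cv2.connectedComponentsWithStats(m*poly)
for i in range(1,n):
    if st[i,4]>15: print(st[i],ce[i].round(1),bp(c,ce[i],.062).round(4))
for nm,p,z in(("vial",(249,275),.09),("plug",(296,286),.07),("nut",(333,294),.065)): print(nm,bp(c,p,z).round(4))
o=cv2.resize(im[185:360,200:400,::-1],None,fx=4,fy=4,interpolation=cv2.INTER_CUBIC)[:600]
o=cv2.resize(im[185:335+20,205:400,::-1],(780,680),interpolation=cv2.INTER_CUBIC)
cv2.imwrite("pics/crop.png",cv2.convertScaleAbs(cv2.resize(o,(688,600)),alpha=1.3))
E
```

```text
[[ 0.6998  0.1784  0.054 ]
 [ 0.6418 -0.1353  0.054 ]
 [ 0.3757 -0.0761  0.054 ]
 [ 0.4293  0.229   0.054 ]]
[305 224  17  17 208] [312.7 232.2] [0.6147 0.0275 0.062 ]
[279 238  15  20 217] [286.  247.3] [0.5816 0.0823 0.062 ]
[243 269  13  14 131] [248.3 275.2] [0.5219 0.1581 0.062 ]
[291 284   9   7  22] [293.8 287.8] [0.498  0.0636 0.062 ]
[330 291   6   6  32] [332.5 293.5] [ 0.4881 -0.0161  0.062 ]
[285 311  19  19 231] [294.  320.4] [0.432  0.0612 0.062 ]
vial [0.5197 0.1527 0.09  ]
plug [0.5012 0.0588 0.07  ]
nut [ 0.4869 -0.017   0.065 ]
```

View pics/crop.png

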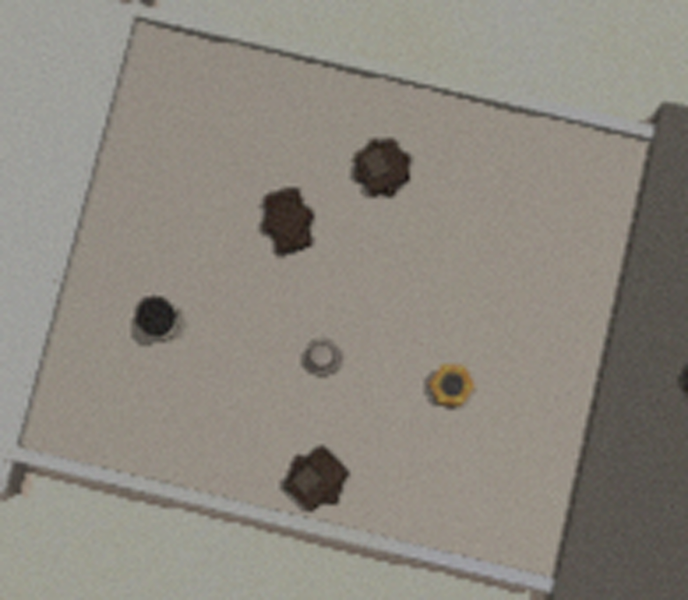

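The crop shows all three flakes clear of the row: (382,168), (288,220) and (317,478). The vial is at (156,318), the plug at (322,357) and the nut at (451,385). The board yaw comes out at about -10.4°.

I'll push along board +y with the fingers about 12 mm apart, which makes a pusher about 47 mm wide. The +x flake goes first.

```bash
cat >> h.py <<'E'
from scipy.spatial.transform import Rotation as Ro
A=np.radians(-10.4); XB=np.array([np.cos(A),np.sin(A),0]); YB=np.array([-np.sin(A),np.cos(A),0]); C0=np.array([.5367,.049,0])
RT=np.c_[YB,XB,[0,0,-1]]
def tgt(*pts):
    s=state(); p=np.array(s["ee_pos"]); R=np.array(s["eef_rot"]); d=p-C0
    print("t",s["time"],"board xyz mm",(1000*np.array([d@XB,d@YB,p[2]])).round(1),"F",np.round(s["contact_force"],1))
    rv=Ro.from_matrix(R.T@RT).as_rotvec(degrees=True)
    for x,y,z in pts:
        w=C0+x/1000*XB+y/1000*YB+np.array([0,0,z/1000]); print((x,y,z),(1000*R.T@(w-p)).round(1),rv.round(2))
E
python3 -c "
from h import *
tgt((86,-60,150))"
```

```text
t 0.15 board xyz mm [-154.8 -682.9  238. ] F [-0.  -0.4  0.1]
(86, -60, 150) [ 548.7 -380.6   88.5] [-7.000e-02 -3.000e-02 -5.589e+01]
```

Emit:
{"method": "drive_tool", "body": {
  "increments": [
    [45, -31, 0, 0, 0, -7],
    [90, -62, 0, 0, 0, -14],
    [135, -93, 0, 0, 0, -21],
    [180, -124, 0, 0, 0, -28],
    [225, -155, 0, 0, 0, -35],
    [270, -187, 0, 0, 0, -42],
    [315, -218, 0, 0, 0, -49],
    [360, -249, 0, 0, 0, -55.9]
  ],
  "fingers": 12
}}

```text
time: 1.15
ee_pos: [0.4912, -0.2205, 0.2383]
eef_rot: [[0.177, 0.984, -0.001], [0.984, -0.177, 0.001], [0.001, -0.001, -1.0]]
contact_force: [1.3, 0.4, 1.0]
finger_gap: 0.141
```

```bash
python3 -c "
from h import *
tgt((86,-60,150),(86,-60,55))"
```

```text
t 1.15 board xyz mm [   3.9 -273.3  238.3] F [1.3 0.4 1. ]
(86, -60, 150) [212.9  83.   88.4] [-0.05 -0.05  0.22]
(86, -60, 55) [212.8  83.1 183.4] [-0.05 -0.05  0.22]
```

Emit:
{"method": "drive_tool", "body": {
  "increments": [
    [40, 16, 0, 0, 0, 0.2],
    [90, 35, 10, 0, 0, 0.2],
    [140, 55, 35, 0, 0, 0.2],
    [180, 70, 60, 0, 0, 0.2],
    [213, 83, 88, 0, 0, 0.2],
    [213, 83, 100, 0, 0, 0.2],
    [213, 83, 110, 0, 0, 0.2],
    [213, 83, 110, 0, 0, 0.2]
  ]
}}

```text
time: 2.15
ee_pos: [0.6097, -0.0273, 0.128]
eef_rot: [[0.182, 0.983, -0.002], [0.983, -0.182, -0.0], [-0.0, -0.002, -1.0]]
contact_force: [-0.0, -0.6, 0.4]
finger_gap: 0.136
```

```bash
python3 - <<'E'
from h import *
tgt((86,-60,55)); c=cam("top"); cv2.imwrite("pics/t1.png",cv2.resize(c[0][170:350,180:400,::-1],(733,600)))
E
```

```text
t 2.15 board xyz mm [ 85.6 -61.9 128. ] F [-0.  -0.6  0.4]
(86, -60, 55) [ 1.9  0.6 73. ] [-0.11  0.02 -0.1 ]
```

View pics/t1.png

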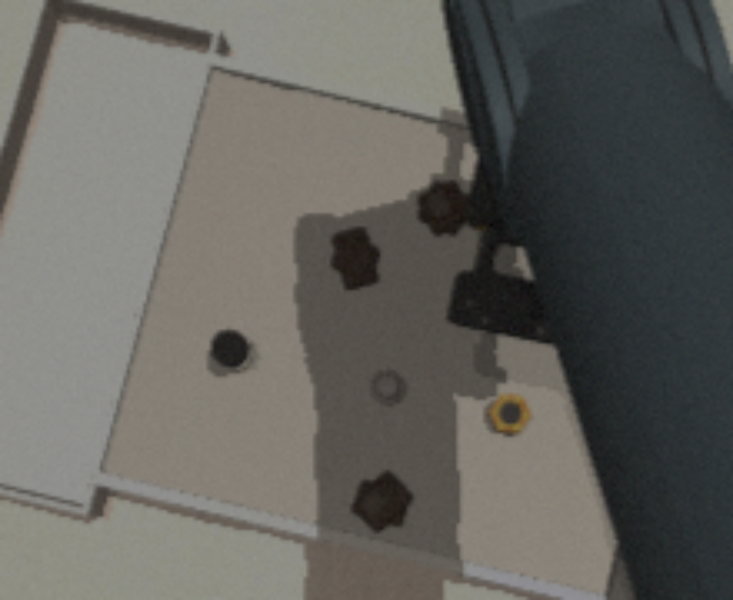

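The arm hangs behind the upper flake, which is at (443,207), and the fingers near (495,210) are clear of it. I'll descend to 5 mm above the board and check the contact force.

Emit:
{"method": "drive_tool", "body": {
  "increments": [
    [0, 0, 15, 0, 0, 0],
    [0, 0, 30, 0, 0, 0],
    [0, 0, 45, 0, 0, 0],
    [0, 0, 58, 0, 0, 0],
    [0, 0, 66, 0, 0, 0],
    [0, 0, 71, 0, 0, 0],
    [0, 0, 73, 0, 0, 0],
    [0, 0, 73, 0, 0, 0]
  ]
}}

```text
time: 3.2
ee_pos: [0.6104, -0.027, 0.0559]
eef_rot: [[0.182, 0.983, -0.0], [0.983, -0.182, 0.0], [0.0, -0.0, -1.0]]
contact_force: [-0.7, -0.3, 0.1]
finger_gap: 0.139
```

Emit:
{"method": "drive_tool", "body": {
  "increments": [
    [12, 0, 0, 0, 0, 0],
    [24, 0, 0, 0, 0, 0],
    [36, 0, 0, 0, 0, 0],
    [48, 0, 0, 0, 0, 0],
    [60, 0, 0, 0, 0, 0],
    [72, 0, 0, 0, 0, 0],
    [84, 0, 0, 0, 0, 0],
    [96, 0, 0, 0, 0, 0]
  ]
}}

```text
time: 4.2
ee_pos: [0.628, 0.0681, 0.0559]
eef_rot: [[0.182, 0.983, -0.0], [0.983, -0.182, 0.0], [0.0, -0.0, -1.0]]
contact_force: [-0.5, 0.1, 0.2]
finger_gap: 0.136
```

```bash
python3 - <<'E'
from h import *
tgt((86,190,55)); c=cam("top"); cv2.imwrite("pics/t2.png",cv2.resize(c[0][170:350,180:400,::-1],(733,600)))
E
```

```text
t 4.2 board xyz mm [86.3 35.3 55.9] F [-0.5  0.1  0.2]
(86, 190, 55) [154.7  -0.6   0.9] [-0.01 -0.01 -0.09]
```

View pics/t2.png

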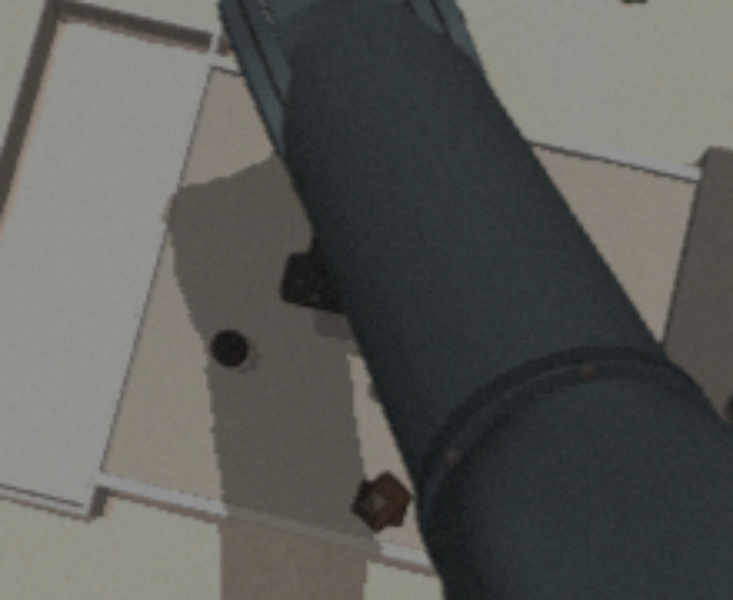

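The arm hides the flake from above. I'll carry on to past the end, then lift and look.

Emit:
{"method": "drive_tool", "body": {
  "increments": [
    [13, 0, 0, 0, 0, 0],
    [26, 0, 0, 0, 0, 0],
    [39, 0, 0, 0, 0, 0],
    [52, 0, 0, 0, 0, 0],
    [65, 0, 0, 0, 0, 0],
    [78, 0, 0, 0, 0, 0],
    [90, 0, 0, 0, 0, 0],
    [100, 0, 0, 0, 0, 0]
  ]
}}

```text
time: 5.25
ee_pos: [0.6463, 0.1698, 0.0563]
eef_rot: [[0.18, 0.984, 0.0], [0.984, -0.18, 0.002], [0.002, -0.0, -1.0]]
contact_force: [-0.3, 0.2, 0.8]
finger_gap: 0.137
```

Emit:
{"method": "drive_tool", "body": {
  "increments": [
    [10, 0, 0, 0, 0, 0],
    [20, 0, 0, 0, 0, 0],
    [30, 0, 0, 0, 0, 0],
    [40, 0, 0, 0, 0, 0],
    [50, 0, 0, 0, 0, 0],
    [57, 0, 0, 0, 0, 0],
    [57, 0, -20, 0, 0, 0],
    [57, 0, -60, 0, 0, 0]
  ]
}}

```text
time: 6.25
ee_pos: [0.6556, 0.2249, 0.1166]
eef_rot: [[0.18, 0.984, -0.002], [0.984, -0.18, 0.001], [0.0, -0.002, -1.0]]
contact_force: [0.9, -0.0, 0.3]
finger_gap: 0.137
```

```bash
python3 - <<'E'
from h import *
tgt((34,-5,130),(38,-5,55)); c=cam("scene"); cv2.imwrite("pics/t3.png",cv2.resize(c[0][130:340,150:430,::-1],(800,600)))
E
```

```text
t 6.25 board xyz mm [ 85.2 194.5 116.6] F [ 0.9 -0.   0.3]
(34, -5, 130) [-199.5  -51.3  -13.3] [-0.14 -0.01  0.02]
(38, -5, 55) [-199.5  -47.1   61.7] [-0.14 -0.01  0.02]
```

View pics/t3.png

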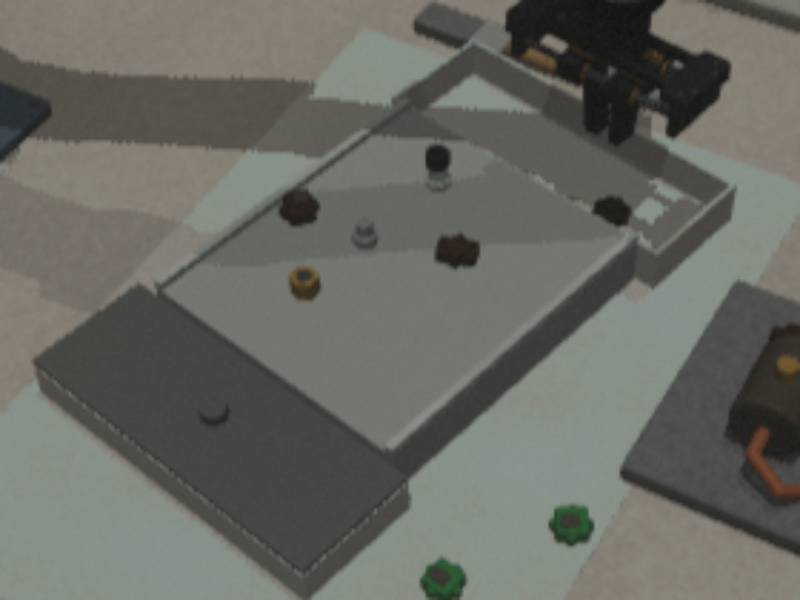

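The first flake, at (612,210), lies beyond the board's end inside the tray. The other flake on this side, at (458,250), is undisturbed, and I'll push it next.

Emit:
{"method": "drive_tool", "body": {
  "increments": [
    [-30, -7, -10, 0, 0, 0],
    [-75, -18, -13, 0, 0, 0],
    [-120, -30, -13, 0, 0, 0],
    [-165, -40, -13, 0, 0, 0],
    [-204, -48, -13, 0, 0, 0],
    [-204, -48, -13, 0, 0, 0],
    [-204, -48, 0, 0, 0, 0],
    [-204, -48, 10, 0, 0, 0]
  ]
}}

```text
time: 7.3
ee_pos: [0.5757, 0.0361, 0.1118]
eef_rot: [[0.179, 0.984, 0.007], [0.984, -0.179, 0.005], [0.007, 0.006, -1.0]]
contact_force: [-1.0, 0.0, -1.0]
finger_gap: 0.135
```

```bash
python3 - <<'E'
from h import *
tgt((37,-10,55))
c=cam("top"); im=c[0]; cv2.imwrite("pics/t4.png",cv2.resize(im[170:350,140:360,::-1],(733,600)))
E
```

```text
t 7.3 board xyz mm [ 40.7  -5.7 111.8] F [-1.  0. -1.]
(37, -10, 55) [-4.7 -4.  56.8] [ 0.37 -0.38  0.09]
```

View pics/t4.png

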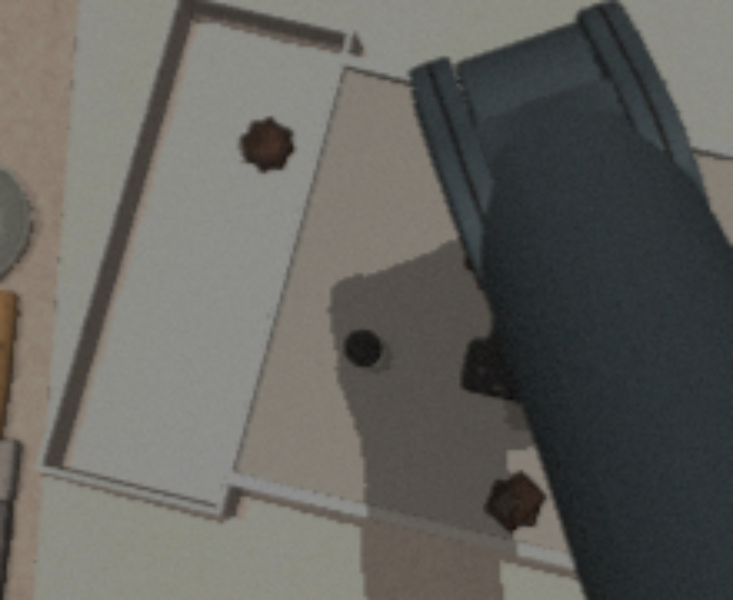

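Flake 1 lies flat in the tray at (267,145), and the vial and the near flake haven't moved. Next I'll descend behind flake 2 and push.

Emit:
{"method": "drive_tool", "body": {
  "increments": [
    [-5, -4, 10, 0.4, -0.4, 0],
    [-5, -4, 22, 0.4, -0.4, 0],
    [-5, -4, 34, 0.4, -0.4, 0],
    [-5, -4, 45, 0.4, -0.4, 0],
    [-5, -4, 52, 0.4, -0.4, 0],
    [-5, -4, 55, 0.4, -0.4, 0],
    [-5, -4, 56, 0.4, -0.4, 0],
    [-5, -4, 56, 0.4, -0.4, 0]
  ]
}}

```text
time: 8.35
ee_pos: [0.5703, 0.032, 0.0546]
eef_rot: [[0.179, 0.984, -0.003], [0.984, -0.179, -0.001], [-0.001, -0.002, -1.0]]
contact_force: [-0.9, -0.4, -0.2]
finger_gap: 0.14
```

Emit:
{"method": "drive_tool", "body": {
  "increments": [
    [12, 0, 0, 0, 0, 0],
    [25, 0, 0, 0, 0, 0],
    [38, 0, 0, 0, 0, 0],
    [51, 0, 0, 0, 0, 0],
    [64, 0, 0, 0, 0, 0],
    [77, 0, 0, 0, 0, 0],
    [90, 0, 0, 0, 0, 0],
    [100, 0, 0, 0, 0, 0]
  ]
}}

```text
time: 9.35
ee_pos: [0.5883, 0.1315, 0.0545]
eef_rot: [[0.179, 0.984, -0.003], [0.984, -0.179, -0.0], [-0.001, -0.002, -1.0]]
contact_force: [-0.9, -0.6, 1.0]
finger_gap: 0.138
```

Emit:
{"method": "drive_tool", "body": {
  "increments": [
    [12, 0, 0, 0, 0, 0],
    [25, 0, 0, 0, 0, 0],
    [38, 0, 0, 0, 0, 0],
    [51, 0, 0, 0, 0, 0],
    [64, 0, 0, 0, 0, 0],
    [77, 0, 0, 0, 0, 0],
    [90, 0, 0, 0, 0, 0],
    [100, 0, 0, 0, 0, 0]
  ]
}}

```text
time: 10.35
ee_pos: [0.6062, 0.231, 0.0544]
eef_rot: [[0.178, 0.984, -0.003], [0.984, -0.178, -0.0], [-0.001, -0.003, -1.0]]
contact_force: [0.7, 0.5, -0.6]
finger_gap: 0.137
```

Emit:
{"method": "drive_tool", "body": {
  "increments": [
    [0, 0, 0, 0, 0, 0],
    [0, 0, -10, 0, 0, 0],
    [0, 0, -30, 0, 0, 0],
    [0, 0, -50, 0, 0, 0],
    [0, 0, -70, 0, 0, 0],
    [0, 0, -80, 0, 0, 0],
    [0, 0, -80, 0, 0, 0],
    [0, 0, -80, 0, 0, 0]
  ]
}}

```text
time: 11.35
ee_pos: [0.6059, 0.2308, 0.1337]
eef_rot: [[0.178, 0.984, -0.004], [0.984, -0.178, -0.001], [-0.001, -0.004, -1.0]]
contact_force: [-0.5, -0.3, -0.0]
finger_gap: 0.132
```

```bash
python3 - <<'E'
from h import *
tgt((-103,-58,136),(-103,-58,55)); c=cam("scene"); cv2.imwrite("pics/t5.png",cv2.resize(c[0][130:340,150:430,::-1],(800,600)))
E
```

```text
t 11.35 board xyz mm [ 35.2 191.3 133.7] F [-0.5 -0.3 -0. ]
(-103, -58, 136) [-248.9 -138.9   -1.5] [-0.21  0.07  0.15]
(-103, -58, 55) [-248.8 -138.6   79.5] [-0.21  0.07  0.15]
```

View pics/t5.png

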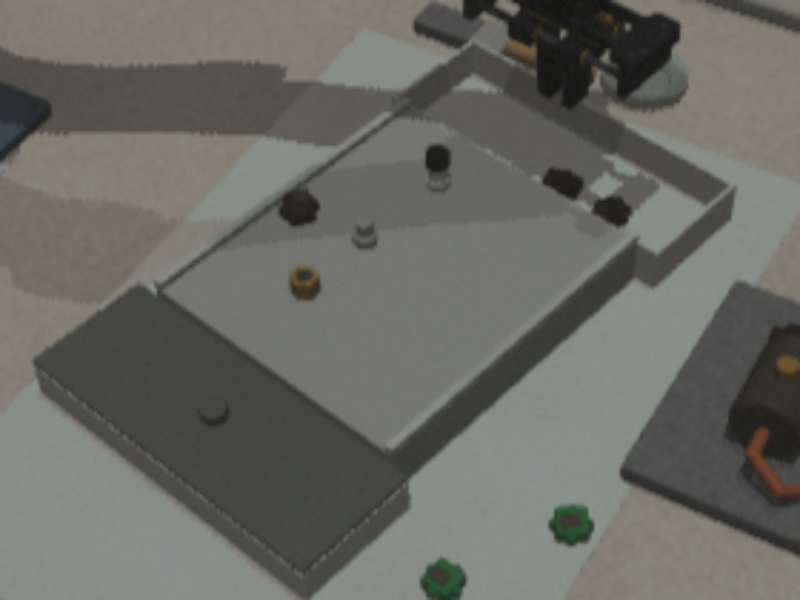

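Two flakes are now in the tray, at (563,182) and (612,210), and the row hasn't moved. I'll cross over high to the near flake.

Emit:
{"method": "drive_tool", "body": {
  "increments": [
    [-30, -17, -15, 0, 0, 0],
    [-72, -40, -20, 0, 0, 0],
    [-115, -64, -20, 0, 0, 0],
    [-158, -88, -20, 0, 0, 0],
    [-200, -112, -20, 0, 0, 0],
    [-232, -130, -15, 0, 0, 0],
    [-249, -139, -10, 0, 0, 0],
    [-249, -139, 0, 0, 0, 0]
  ]
}}

```text
time: 12.4
ee_pos: [0.4249, 0.0099, 0.134]
eef_rot: [[0.179, 0.984, -0.004], [0.984, -0.179, -0.001], [-0.001, -0.003, -1.0]]
contact_force: [-0.4, -0.2, 0.3]
finger_gap: 0.134
```

```bash
python3 - <<'E'
from h import *
tgt((-103,-58,55))
c=cam("top"); im=c[0]; cv2.imwrite("pics/t6.png",cv2.resize(im[190:370,180:400,::-1],(733,600)))
E
```

```text
t 12.4 board xyz mm [-103.   -58.6  134. ] F [-0.4 -0.2  0.3]
(-103, -58, 55) [ 0.7  0.2 79. ] [-0.19  0.08  0.06]
```

View pics/t6.png

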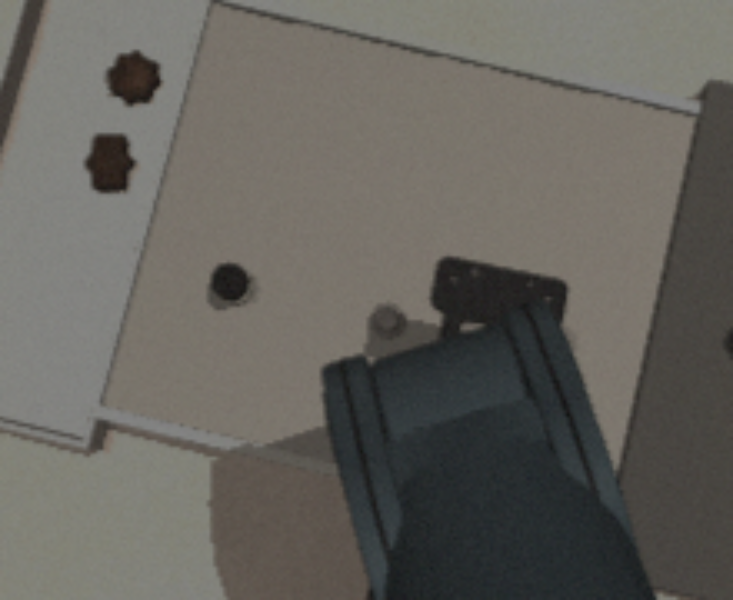

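Both swept flakes lie flat in the tray at (134,77) and (110,163), and the vial and plug haven't moved. The gripper body, near (500,290), stays well above the nut, so I'll descend and push.

Emit:
{"method": "drive_tool", "body": {
  "increments": [
    [0, 0, 16, 0, 0, 0],
    [0, 0, 32, 0, 0, 0],
    [0, 0, 48, 0, 0, 0],
    [0, 0, 62, 0, 0, 0],
    [0, 0, 72, 0, 0, 0],
    [0, 0, 77, 0, 0, 0],
    [0, 0, 79, 0, 0, 0],
    [0, 0, 79, 0, 0, 0]
  ]
}}

```text
time: 13.45
ee_pos: [0.4247, 0.0109, 0.0542]
eef_rot: [[0.178, 0.984, -0.004], [0.984, -0.178, -0.0], [-0.001, -0.004, -1.0]]
contact_force: [-0.1, -0.3, 0.4]
finger_gap: 0.136
```

Emit:
{"method": "drive_tool", "body": {
  "increments": [
    [10, 0, 0, 0, 0, 0],
    [20, 0, 0, 0, 0, 0],
    [30, 0, 0, 0, 0, 0],
    [41, 0, 0, 0, 0, 0],
    [52, 0, 0, 0, 0, 0],
    [63, 0, 0, 0, 0, 0],
    [74, 0, 0, 0, 0, 0],
    [84, 0, 0, 0, 0, 0]
  ]
}}

```text
time: 14.45
ee_pos: [0.4398, 0.0943, 0.054]
eef_rot: [[0.178, 0.984, -0.004], [0.984, -0.178, -0.0], [-0.001, -0.004, -1.0]]
contact_force: [-0.3, -0.7, 1.4]
finger_gap: 0.137
```

```bash
python3 - <<'E'
from h import *
tgt((-103,192,55))
c=cam("scene"); cv2.imwrite("pics/t7.png",cv2.resize(c[0][130:340,150:430,::-1],(800,600)))
E
```

```text
t 14.45 board xyz mm [-103.5   27.    54. ] F [-0.3 -0.7  1.4]
(-103, 192, 55) [165.    0.9  -1.1] [-0.24  0.05  0.14]
```

View pics/t7.png

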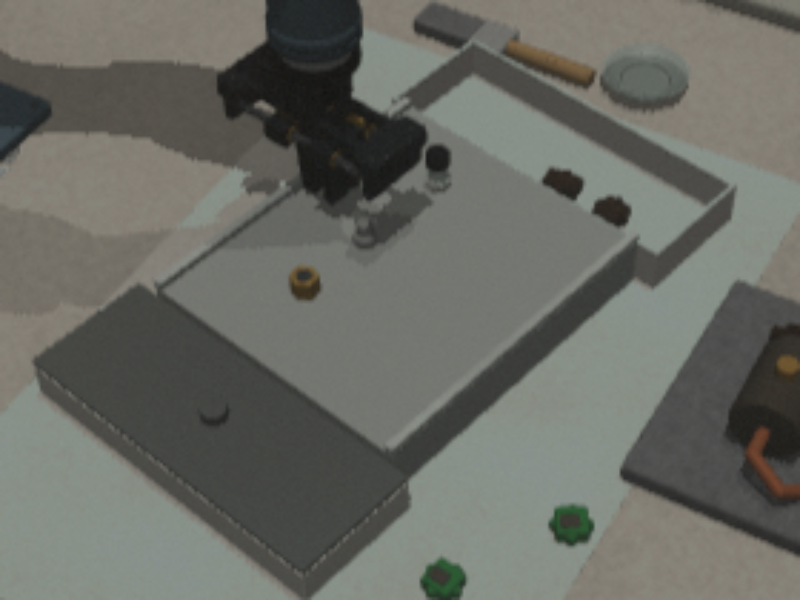

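The nut at (304,282), the plug and the vial are all in place, and the gripper body passes above them. The flake is hidden ahead of the fingers. I'll continue over the end and lift.

Emit:
{"method": "drive_tool", "body": {
  "increments": [
    [11, 0, 0, 0, 0, 0],
    [22, 0, 0, 0, 0, 0],
    [33, 0, 0, 0, 0, 0],
    [44, 0, 0, 0, 0, 0],
    [55, 0, 0, 0, 0, 0],
    [66, 0, 0, 0, 0, 0],
    [77, 0, 0, 0, 0, 0],
    [86, 0, 0, 0, 0, 0]
  ]
}}

```text
time: 15.5
ee_pos: [0.4567, 0.18, 0.0544]
eef_rot: [[0.178, 0.984, -0.002], [0.984, -0.178, 0.0], [-0.0, -0.002, -1.0]]
contact_force: [5.2, -6.0, 1.0]
finger_gap: 0.139
```

Emit:
{"method": "drive_tool", "body": {
  "increments": [
    [11, 0, 0, 0, 0, 0],
    [22, 0, 0, 0, 0, 0],
    [33, 0, 0, 0, 0, 0],
    [44, 0, 0, 0, 0, 0],
    [55, 0, 0, 0, 0, 0],
    [66, 0, 0, 0, 0, 0],
    [77, 0, 0, 0, 0, 0],
    [80, 0, 0, 0, 0, 0]
  ]
}}

```text
time: 16.5
ee_pos: [0.4709, 0.2599, 0.0544]
eef_rot: [[0.177, 0.984, -0.002], [0.984, -0.177, 0.001], [0.0, -0.002, -1.0]]
contact_force: [-0.7, 0.0, -0.3]
finger_gap: 0.135
```

Emit:
{"method": "drive_tool", "body": {
  "increments": [
    [0, 0, 0, 0, 0, 0],
    [0, 0, -15, 0, 0, 0],
    [0, 0, -40, 0, 0, 0],
    [0, 0, -70, 0, 0, 0],
    [0, 0, -100, 0, 0, 0],
    [0, 0, -130, 0, 0, 0],
    [0, 0, -150, 0, 0, 0],
    [0, 0, -150, 0, 0, 0]
  ]
}}

```text
time: 17.5
ee_pos: [0.4721, 0.26, 0.2066]
eef_rot: [[0.178, 0.984, 0.002], [0.984, -0.178, 0.002], [0.003, 0.001, -1.0]]
contact_force: [-0.1, 0.3, -0.2]
finger_gap: 0.134
```

```bash
python3 - <<'E'
from h import *
tgt()
c=cam("scene"); cv2.imwrite("pics/t8.png",cv2.resize(c[0][90:390,90:490,::-1],(800,600)))
E
```

```text
t 17.5 board xyz mm [-101.6  195.9  206.6] F [-0.1  0.3 -0.2]
```

View pics/t8.png

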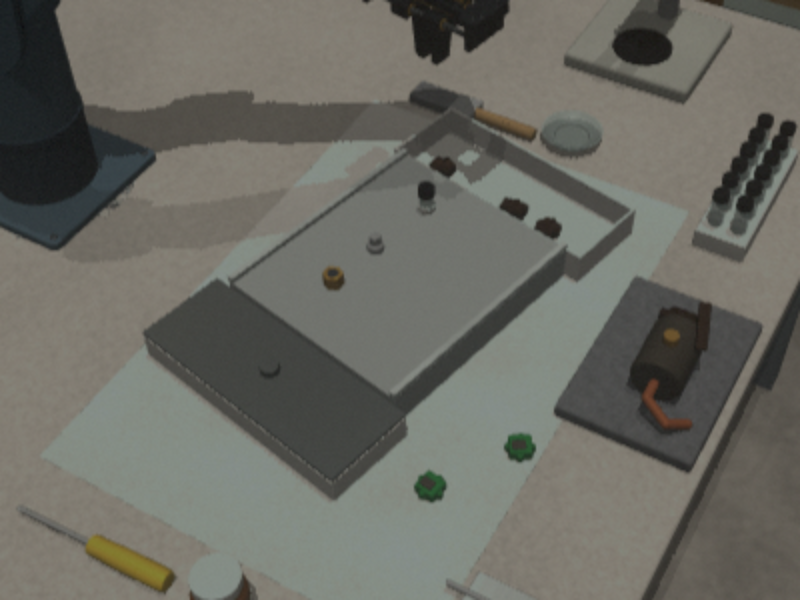

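All three flakes look to be in the tray, at (443,165), (514,208) and (548,228). One last check from above, with a numeric comparison of the kept objects.

```bash
python3 - <<'E'
from h import *
c=cam("top"); im=c[0]; cv2.imwrite("pics/t9.png",cv2.resize(im[165:365,110:380,::-1],(800,593)))
s=cam("scene")[0]
for nm,cur,old,pts in(("scene",s,"pics/scene0.png",dict(nut=(257,229),plug=(278,211),vial=(303,188),jar=(200,387),dish=(375,157),brush=(325,146),probe=(150,370))),("top",im,"pics/top0.png",dict(nut=(333,294),plug=(296,286),vial=(249,275)))):
    o=cv2.cvtColor(cv2.imread(old),cv2.COLOR_BGR2GRAY); g=cv2.cvtColor(cur,cv2.COLOR_RGB2GRAY)
    for k,(u,v) in pts.items():
        w=9; r=cv2.matchTemplate(g[v-w-8:v+w+9,u-w-8:u+w+9],o[v-w:v+w+1,u-w:u+w+1],cv2.TM_CCOEFF_NORMED); _,m,_,l=cv2.minMaxLoc(r); print(nm,k,np.array(l)-8,round(m,3))
E
```

```text
scene nut [0 0] 0.998
scene plug [0 0] 0.995
scene vial [0 0] 0.984
scene jar [0 0] 0.999
scene dish [0 0] 0.994
scene brush [0 0] 0.743
scene probe [0 0] 0.995
top nut [0 0] 0.994
top plug [0 0] 0.989
top vial [0 0] 0.997
```

View pics/t9.png

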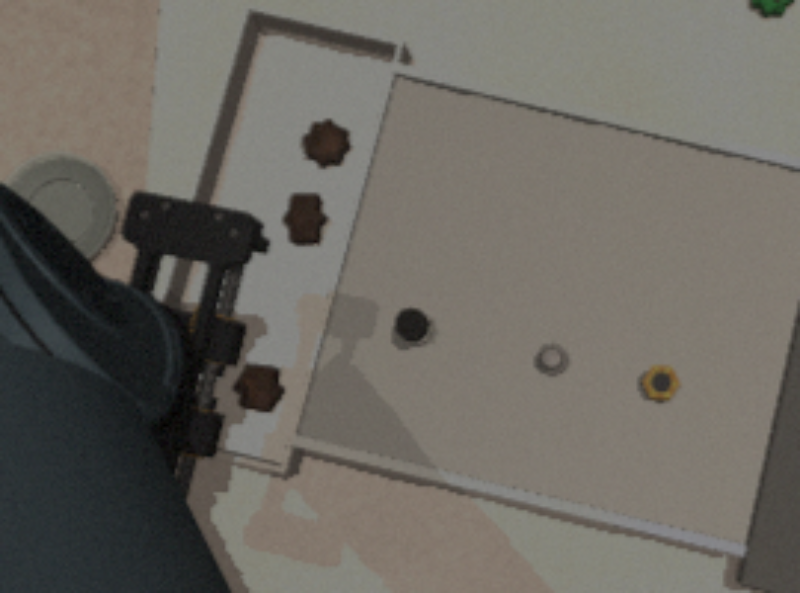

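All three flakes lie in the open tray at (327,143), (305,219) and (260,388). The kept pieces show no shift, and the gripper is high and touching nothing. I'm handing in.

```bash
python3 -c "
from station import *
print(close_job())"
```

```text
the job is handed in; nothing more can be done
None
```

All three flakes were swept one at a time along the board and over its open end, and they now lie in the open tray. I pushed with the fingers about 12 mm apart and roughly 5 mm above the board. It took about 18 s of the 67 s allowed, and the job is handed in.

- **Flakes:** the final top and scene views both show all three in the tray and none left on the board.
- **Kept items:** the nut, vial, plug, jar, dish and probe show no shift between the first and last pictures, to within a pixel. The brush also showed none, but its match was weaker (0.74), which I put down to the arm's shadow; it looked untouched in the scene view.
- **Forces:** the highest I read was about 8 N, partway through the third push; that flake may have been rubbing the edge strip. I only read forces at the end of each move, so a brief peak between readings would not show.
- **At hand-in:** the gripper was at a height of about 0.2 m, touching nothing.

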